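# Pop the sample hatch of the blue reader

## Task

Two small sample readers stand on the lab bench, one with a blue hatch and one with an orange hatch, each held shut by a push-push latch. With the fingertips gently press the white thumb pad of the blue hatch down once until the latch lets go, draw the fingers away so that the hatch pops up, and keep clear of it for two seconds to confirm that it stays open before you finish. Do not push the popped hatch down again, pick nothing up, and leave the orange hatch shut and everything else where it stands.

Things in the scene. Friction and masses are not known exactly. Their poses are not given: they have to be found in the camera images.
- blue: Cream sample reader with the blue hatch, 190 x 110 mm, 96 mm high, bolted down; origin at the centre of its underside, x towards its rear deck (the hatch is on the -x half), z up. 
- blue_pad (a point): Centre of the top of the white ridged thumb pad (34 x 50 mm, 3 mm proud) at the free front edge of the blue hatch; x points towards the hinge, z out of the hatch's top. Shut, it lies 99 mm above the bench, at (-70, 0) mm in the reader's x, y. The latch lets go once the pad has sunk 3 to 5 mm, against about 3 N (6 to 8 mm is a good press); hard stop at 9.5 mm
- blue_hinge (a point): Middle of the hinge line of the blue hatch, 95 mm behind the pad's centre and 115 mm behind the free front edge. The hatch swings up and leans back over this line, away from its front. If the popped hatch is pressed fully down and let go, it latches shut again
- blue_hatch (a joint): Angle of the blue hatch (113 x 106 mm) about its hinge, rad: 0 shut and latched, negative while pressed in (to -0.10), positive as it opens. Let go after a press, it springs up to its stop at 0.55 within a second, or as fast as the fingers rise; its free edge is then some 60 mm higher
- orange: Identical cream sample reader with the orange hatch, 190 x 110 mm, 96 mm high, bolted down; origin at the centre of its underside, x towards its rear deck (the hatch is on the -x half), z up. 
- orange_pad (a point): Centre of the top of the thumb pad of the orange hatch, as for the blue one; do not press
- orange_hatch (a joint): Angle of the orange hatch, as for the blue one; to stay at 0
- vial_a: Loose amber vial, 24 mm across, 46 mm high, standing on the rear deck of the blue reader; leave it alone. Origin: centre of its underside
- vial_b: Loose amber vial, 24 mm across, 46 mm high, standing on the rear deck of the orange reader; leave it alone. Origin: centre of its underside
- bottle: Loose white bottle, 64 mm across, 170 mm high, at the back of the bench; origin: centre of its underside
- beaker: Loose glass beaker, 70 mm across, 90 mm high, on the left; origin: centre of its underside
- jar: Loose glass jar, 60 mm across, 80 mm high, on the right; origin: centre of its underside
- marker: Loose white and green marker pen, 120 x 15 x 15 mm, lying near the robot; origin: underside, 50 mm from the white end
- pipette: Loose grey hand pipette lying on the right, 220 mm long, 34 mm wide, 26 mm high; origin: underside, near its middle

How it is judged:
By the outcome, as a careful person would: the job done as asked, in the order asked, and still so for the second after the job is handed in, with the robot touching nothing.
It also fails if it takes over 35 s, if anything falls off the work surface, if the arm or the gripper's body presses on something with over 40 N, if the wrist force passes 120 N, or if a joint passes its speed limit or range.

## Robot

A 7-joint arm with a two-finger parallel gripper is mounted at the origin on the work surface. World frame = base frame: x ahead of the robot, y to its left, z up, the work surface at z = 0. Lengths are in m, angles in rad, forces in N, time in s.
With the tool pointing down it reaches from about 0.425 to 0.875 m from the base axis. Payload 9.9 kg.
Tool frame: the origin (TCP) lies on the centre line of the jaws, within the pads' length; the fingertips stand 8 mm ahead of it and the grasp point (between the pads) lies 11 mm behind it; z points along the fingers, y is the direction in which the jaws open and shut (so a half turn about z gives the same grasp; the last joint's range is limited). The gripper opens to 85 mm and grips with 20 to 120 N. Pads are 22 mm wide; open, the fingers measure 114 mm over their backs; the gripper's body (76 mm by 85 mm) begins 54 mm behind the grasp point. The pads swing forward as they close: fully open they stand 13 mm farther back than shut.
Start: joints at [1.167, 0.576, 0.025, 1.437, -0.015, 1.129, -0.057], TCP at [0.212, -0.641, 0.239] pointing down, gripper open.
Joint ranges: [-2.76, 2.76], [-0.34, 2.15], [-1.52, 1.57], [0.19, 2.46], [-1.09, 4.23], [0.17, 1.99], [-2.82, 2.82]. Speed limits (rad/s): [2.22, 2.22, 3.01, 3.01, 3.14, 3.14, 3.14].

## Interface

Orientations are given as a unit quaternion [w, x, y, z].
In Python, from bench import manip gives the robot as it stands.
- The arm moves only by the tool jog_arm, never from a script. Its argument "motion" is a list that holds one entry, the list of rows, each a list of 7 numbers: the shift along the tool's x, y, z in mm, then the turn, a rotation vector about the tool's x, y, z in degrees, then the opening, from -1 (shut) to 1 (fully open). In form: [[[x, y, z, rx, ry, rz, claw], ...]]. A call has exactly 8 rows; each row is the pose to reach, as a shift and turn from the pose commanded when the call began, along the tool's axes at that moment; what a row does not reach only later rows make up. A row lasts 1/8 s, in which the tool goes at most 62.5 mm and 10.7 degrees, less where a joint would pass 70% of its speed; a pose out of reach is approached as far as the arm can. A call with a gripper value outside its range is refused whole. The fingers move at their own pace and stop on an object; the grip force is fixed at half the most. Time passes only in rows, so rows that repeat a pose let the fingers close, or fill a call up. It gives the time, the measured TCP pose, the force and the opening at its end, in the units of the state.
- manip.get_state(): the state, without advancing time (a new reading comes with each control period).
- manip.camera(name): name is "scene" or "top"; returns a dict with "pixels" (480x640x3 uint8, red, green, blue), "K" (3x3 intrinsics, pixels), "extrinsics" (4x4, takes a point from world to camera coordinates). Camera axes: x right, y up, looking along -z (the intrinsics and any distortion apply to the point x, -y, -z); pixel columns grow to the right and rows downward; lengths in m; the calibration is good to about 2 mm. A picture is of the moment at which its call begins. There is no depth.
- manip.finish_job(): hands the job in, once; it reports no verdict.
The state is a dict: "t": time; "joint_positions": joint angles; "dq": joint speeds; "tau": joint torques, N m; "tcp_pos": TCP position; "tool_rot": TCP orientation; "wrist_force": force on the tool from outside, world axes, zero at the start; "wrist_torque": the same for the moment, N m; "grip_width": opening from 0.0 (shut) to 1.0 (fully open).
Only numpy, scipy, OpenCV 4.12 (cv2) and the standard library are available. Lean on these libraries where they do the work, as an engineer would, in place of code of your own. Each camera call takes 0.05 s, during which the arm holds its last target.

## Working session

There is one attempt and no reset: what is moved stays moved. The work goes in short steps, Python scripts to look and compute and a tool call to move; the robot and the scene stay as the last step left them, time stands still between calls to the robot, and variables do not carry over. Pictures are saved under pics/ and viewed, and the job is handed in when it is done.

Besides the shell and the picture viewer there is one more tool, called after "Call:" as name(argument=value, ...), one argument or row to a line, values as JSON. jog_arm: Moves the arm, as the interface text tells. Its arguments: {"type":"object","properties":{"motion":{"type":"array","items":{"type":"array","items":{"type":"array","items":{"type":"number"}}}}},"required":["motion"]}

```bash
mkdir -p pics; python3 - <<'E'
from bench import manip
import cv2,pickle
s=manip.get_state();print(s)
for n in("scene","top"):
    c=manip.camera(n);cv2.imwrite(f"pics/{n}0.png",c["pixels"][:,:,::-1]);print(n,{k:v for k,v in c.items() if k!="pixels"});pickle.dump(c,open(n+".pkl","wb"))
E
```

```text
{'t': 0.0, 'joint_positions': array([ 1.16718958,  0.57651585,  0.02483569,  1.43791688, -0.01497368,
        1.12902354, -0.05653038]), 'dq': array([-1.03373092e-04,  5.19955899e-04, -9.06184688e-05, -1.33905042e-03,
       -1.64302169e-04,  1.72091625e-03, -3.60403449e-04]), 'tau': array([ 1.13565282e-03, -7.65779686e+01,  2.25129850e+00, -2.85977626e+01,
        1.54092244e-02,  1.28157684e-02,  9.60033981e-05]), 'tcp_pos': array([ 0.21206827, -0.64034473,  0.23845028]), 'tool_rot': array([-8.18708528e-04,  9.87240580e-01,  1.59233575e-01, -1.86086501e-04]), 'wrist_force': array([-0.13291106,  0.43540614,  0.05734363]), 'wrist_torque': array([-0.06429025, -0.05686449, -0.01196769]), 'grip_width': 0.9971580402467357}
scene {'K': array([[510.27912404,   0.        , 315.32967807],
       [  0.        , 510.27912404, 241.908991  ],
       [  0.        ,   0.        ,   1.        ]]), 'extrinsics': array([[-0.69110268,  0.72247203, -0.02027955,  0.37272237],
       [-0.43921442, -0.39752983,  0.80564305,  0.18514596],
       [ 0.57399284,  0.56568914,  0.59205406, -1.58436947],
       [ 0.        ,  0.        ,  0.        ,  1.        ]])}
top {'K': array([[468.92174883,   0.        , 312.46150332],
       [  0.        , 468.92174883, 238.28299678],
       [  0.        ,   0.        ,   1.        ]]), 'extrinsics': array([[ 1.17165327e-02, -9.99930684e-01, -1.16203776e-03,
         9.74940038e-03],
       [ 9.98598217e-01,  1.16409147e-02,  5.16342046e-02,
        -5.74530126e-01],
       [-5.16170983e-02, -1.76538268e-03,  9.98665389e-01,
        -1.28339043e+00],
       [ 0.00000000e+00,  0.00000000e+00,  0.00000000e+00,
         1.00000000e+00]])}
```

View pics/scene0.png

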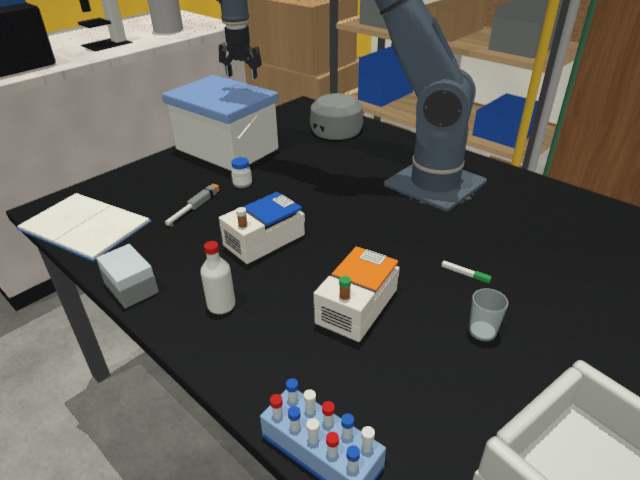

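View pics/top0.png

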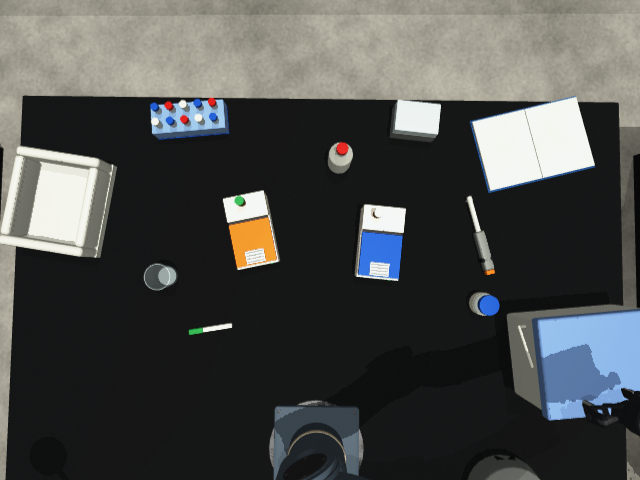

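The blue reader's pad is at about (379, 269) in the top view, and the orange pad is at about (255, 256). The gripper starts over the cooler box at (610, 405), and the jar at (485, 304) lies near the path.

```bash
cat > h.py <<'E'
import numpy as np,cv2,pickle
def ray(c,u,v,z):
    K,E=c["K"],c["extrinsics"]; R,t=E[:3,:3],E[:3,3]
    p=np.linalg.inv(K)@[u,v,1]; d=R.T@(p*[1,-1,-1]); o=-R.T@t
    return o+d*(z-o[2])/d[2]
E
python3 - <<'E'
from h import *
for n,roi in(("top",(345,195,70,95)),("scene",(210,185,100,80))):
    c=pickle.load(open(n+".pkl","rb"));im=c["pixels"];x,y,w,h=roi
    cv2.imwrite(f"pics/{n}_z.png",cv2.resize(im[y:y+h,x:x+w,::-1],None,fx=6,fy=6,interpolation=cv2.INTER_NEAREST))
    hsv=cv2.cvtColor(im[y:y+h,x:x+w],cv2.COLOR_RGB2HSV)
    m=cv2.inRange(hsv,(100,120,80),(125,255,255))
    k,l,st,ce=cv2.connectedComponentsWithStats(m);i=1+np.argmax(st[1:,4])
    hull=cv2.convexHull(cv2.findContours((l==i).astype(np.uint8),0,2)[0][0])
    b=cv2.minAreaRect(hull);print(n,b[1],b[2])
    bp=cv2.boxPoints(b)+[x,y]
    print("box",[ray(c,*p,.096)[:2].round(4).tolist() for p in bp])
    hm=np.zeros_like(m);cv2.fillConvexPoly(hm,hull,1)
    g=cv2.erode(hm,np.ones((3,3)))*(hsv[:,:,1]<110)*(hsv[:,:,2]>110)
    k,l,st,ce=cv2.connectedComponentsWithStats(g.astype(np.uint8));print(st[1:])
    for j in range(1,k):
        if st[j,4]>20:
            pts=np.argwhere(l==j)[:,::-1].astype(np.float32)
            r=cv2.minAreaRect(pts);ctr=np.array(r[0])+[x,y]
            print("pad",ctr,r,ray(c,*ctr,.099), ray(c,*(ce[j]+[x,y]),.099))
E
```

```text
top (41.00199890136719, 43.28166961669922) 5.5275397300720215
box [[0.4786, -0.1014], [0.5903, -0.1115], [0.5813, -0.2175], [0.4697, -0.2069]]
[[ 24  67  21  15 266]]
pad [378.98020172 268.69802094] ((33.980201721191406, 73.6980209350586), (19.40322494506836, 13.532506942749023), 5.710593223571777) [ 0.4934641  -0.15619882  0.099     ] [ 0.49330792 -0.15635723  0.099     ]
scene (28.426115036010742, 52.66164779663086) 65.224853515625
box [[0.5809, -0.2162], [0.4193, -0.2058], [0.4905, -0.0888], [0.6363, -0.1051]]
[[ 62  10  22  13 145]]
pad [282.45587921 201.07352829] ((72.45587921142578, 16.073528289794922), (20.06533432006836, 9.260923385620117), 30.963754653930664) [ 0.50008284 -0.15292057  0.099     ] [ 0.49967715 -0.15382401  0.099     ]
```

View pics/top_z.png

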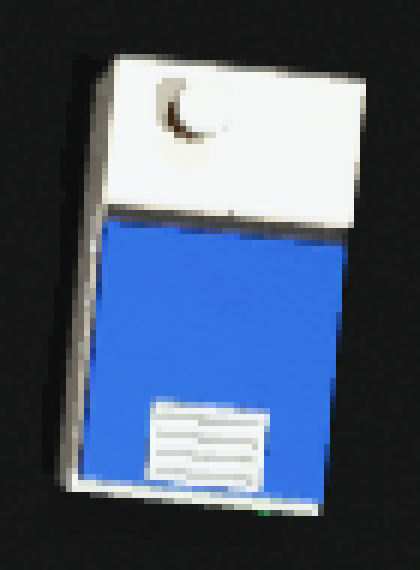

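View pics/scene_z.png

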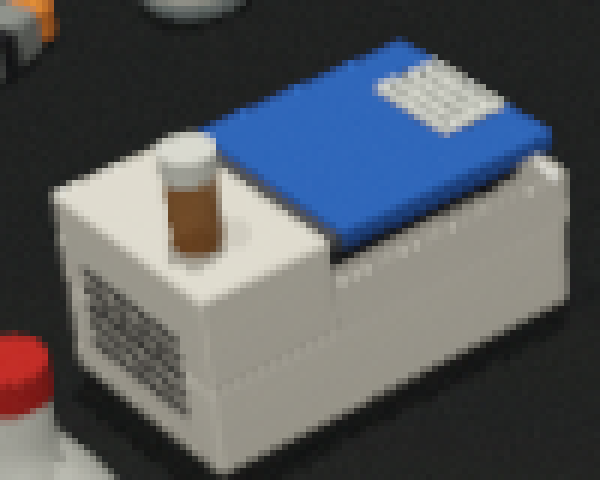

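Call:
jog_arm(
  motion=[
    [[15,-13,-10,0,0,0,1],[45,-40,-20,0,0,3,1],[85,-75,-20,0,0,6,1],[130,-115,-20,0,0,9,-1],[175,-154,-20,0,0,12,-1],[220,-194,-20,0,0,15,-1],[260,-229,-20,0,0,17,-1],[295,-260,-20,0,0,18,-1]],
  ],
)

```text
t: 1.1
tcp_pos: [0.4116, -0.2979, 0.26]
tool_rot: [-0.0, 1.0, 0.003, 0.001]
wrist_force: [0.3, -1.4, -0.7]
grip_width: 0.002
```

Call:
jog_arm(
  motion=[
    [[20,-35,0,0,0,2,-1],[45,-78,10,0,0,4,-1],[65,-113,30,0,0,5.7,-1],[80,-137,60,0,0,5.7,-1],[84,-144,90,0,0,5.7,-1],[84,-144,110,0,0,5.7,-1],[84,-144,120,0,0,5.7,-1],[84,-144,120,0,0,5.7,-1]],
  ],
)

```text
t: 2.1
tcp_pos: [0.4934, -0.1563, 0.1394]
tool_rot: [-0.0, 0.999, -0.047, -0.0]
wrist_force: [-0.0, 0.2, 0.7]
grip_width: 0.001
```

```bash
python3 - <<'E'
from h import *
from bench import manip
s=manip.get_state();print(s["tcp_pos"],s["tool_rot"],s["wrist_force"])
from scipy.spatial.transform import Rotation as R
M=R.from_quat(np.roll(s["tool_rot"],-1)).as_matrix();print(M.round(4))
print("to pad, tool mm",1000*M.T@(np.array([.495,-.156,.099])-s["tcp_pos"]))
a=[]
for n,roi in(("top",(320,180,120,120)),("scene",(200,120,120,120))):
    c=manip.camera(n);im=c["pixels"];x,y,w,h=roi
    a.append(cv2.resize(im[y:y+h,x:x+w,::-1],(400,400),interpolation=cv2.INTER_NEAREST))
cv2.imwrite("pics/near.png",np.hstack(a))
E
```

```text
[ 0.49343788 -0.15629912  0.13940088] [-1.28931551e-04  9.98905866e-01 -4.67652642e-02 -2.54512807e-04] [-0.03362046  0.20338844  0.74396361]
[[ 9.956e-01 -9.340e-02 -5.000e-04]
 [-9.340e-02 -9.956e-01  3.000e-04]
 [-5.000e-04 -2.000e-04 -1.000e+00]]
to pad, tool mm [ 1.54836946 -0.43430823 40.40018408]
```

View pics/near.png

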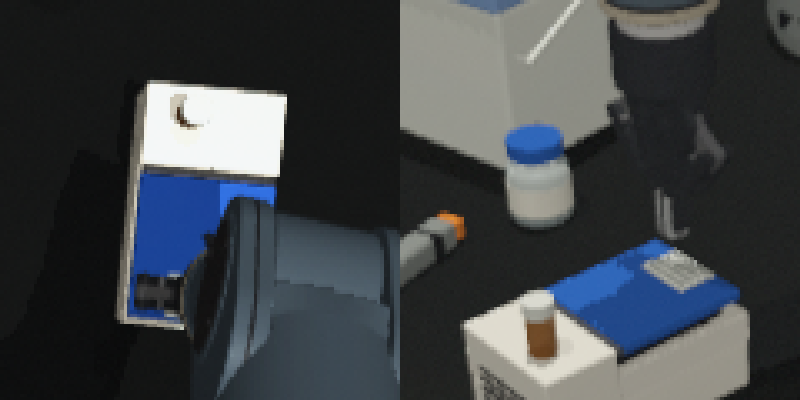

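The shut fingertips hang just above the pad in both views, at about (160, 290) on the left and (672, 235) on the right. By calculation, contact comes after about 32 mm of descent.

Call:
jog_arm(
  motion=[
    [[1,0,8,0,0,0,-1],[2,0,16,0,0,0,-1],[2,0,22,0,0,0,-1],[2,0,26,0,0,0,-1],[2,0,29,0,0,0,-1],[2,0,31,0,0,0,-1],[2,0,32,0,0,0,-1],[2,0,32,0,0,0,-1]],
  ],
)

```text
t: 3.2
tcp_pos: [0.4957, -0.1569, 0.1074]
tool_rot: [-0.0, 0.999, -0.047, 0.0]
wrist_force: [1.1, 0.4, -0.7]
grip_width: -0.001
```

Call:
jog_arm(
  motion=[
    [[0,0,1,0,0,0,-1],[0,0,2,0,0,0,-1],[0,0,2.5,0,0,0,-1],[0,0,3,0,0,0,-1],[0,0,3,0,0,0,-1],[0,0,3,0,0,0,-1],[0,0,3,0,0,0,-1],[0,0,3,0,0,0,-1]],
  ],
)

```text
t: 4.2
tcp_pos: [0.4956, -0.1569, 0.1043]
tool_rot: [-0.0, 0.999, -0.047, -0.0]
wrist_force: [-2.9, 0.7, 3.5]
grip_width: -0.0
```

About 3.5 N shows the fingers are in contact, with the pad sunk about 2.7 mm. I'll press on to about 7 mm.

Call:
jog_arm(
  motion=[
    [[0,0,1,0,0,0,-1],[0,0,2,0,0,0,-1],[0,0,3,0,0,0,-1],[0,0,3.5,0,0,0,-1],[0,0,4,0,0,0,-1],[0,0,4.3,0,0,0,-1],[0,0,4.3,0,0,0,-1],[0,0,4.3,0,0,0,-1]],
  ],
)

```text
t: 5.2
tcp_pos: [0.4957, -0.1569, 0.1]
tool_rot: [0.0, 0.999, -0.047, 0.0]
wrist_force: [-2.2, -0.2, 2.9]
grip_width: -0.002
```

Call:
jog_arm(
  motion=[
    [[0,0,-6,0,0,0,-1],[-2,0,-25,0,0,0,-1],[-8,0,-55,0,0,0,-1],[-15,0,-90,0,0,0,-1],[-20,0,-120,0,0,0,-1],[-20,0,-140,0,0,0,-1],[-20,0,-150,0,0,0,-1],[-20,0,-150,0,0,0,-1]],
  ],
)

```text
t: 6.2
tcp_pos: [0.4762, -0.1551, 0.2504]
tool_rot: [0.0, 0.999, -0.047, 0.001]
wrist_force: [-0.3, 0.5, -0.5]
grip_width: 0.004
```

```bash
cat > look.py <<'E'
import sys
from h import *
from bench import manip
s=manip.get_state();print(s["t"],s["tcp_pos"],s["wrist_force"])
a=[]
for n,roi in(("top",(200,160,240,180)),("scene",(200,120,240,240))):
    c=manip.camera(n);im=c["pixels"];x,y,w,h=roi
    a.append(cv2.resize(im[y:y+h,x:x+w,::-1],(400,400*h//w),interpolation=cv2.INTER_NEAREST))
H=400;a=[cv2.copyMakeBorder(i,0,H-i.shape[0],0,0,0) for i in a]
cv2.imwrite(sys.argv[1],np.hstack(a))
E
python3 look.py pics/after1.png
```

```text
6.2 [ 0.47622394 -0.1551055   0.25036211] [-0.3203748   0.45110286 -0.51363207]
```

View pics/after1.png

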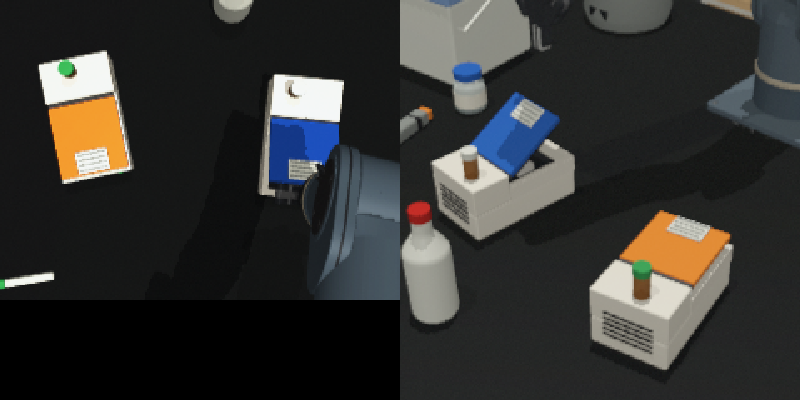

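The blue hatch has popped open: its free edge is raised at about (520, 95) in the right half, with the open cavity visible under it. The orange hatch is shut. I'll hold clear for more than two seconds.

Call:
jog_arm(
  motion=[
    [[0,0,-5,0,0,0,-1],[0,0,-10,0,0,0,-1],[0,0,-10,0,0,0,-1],[0,0,-10,0,0,0,-1],[0,0,-10,0,0,0,-1],[0,0,-10,0,0,0,-1],[0,0,-10,0,0,0,-1],[0,0,-10,0,0,0,-1]],
  ],
)

```text
t: 7.3
tcp_pos: [0.4758, -0.155, 0.26]
tool_rot: [-0.0, 0.999, -0.047, -0.0]
wrist_force: [-0.1, 0.0, 0.4]
grip_width: -0.001
```

Call:
jog_arm(
  motion=[
    [[0,0,0,0,0,0,-1],[0,0,0,0,0,0,-1],[0,0,0,0,0,0,-1],[0,0,0,0,0,0,-1],[0,0,0,0,0,0,-1],[0,0,0,0,0,0,-1],[0,0,0,0,0,0,-1],[0,0,0,0,0,0,-1]],
  ],
)

```text
t: 8.3
tcp_pos: [0.4758, -0.1551, 0.26]
tool_rot: [-0.0, 0.999, -0.047, -0.0]
wrist_force: [-0.8, -0.8, 0.4]
grip_width: 0.0
```

Call:
jog_arm(
  motion=[
    [[0,0,0,0,0,0,-1],[0,0,0,0,0,0,-1],[0,0,0,0,0,0,-1],[0,0,0,0,0,0,-1],[0,0,0,0,0,0,-1],[0,0,0,0,0,0,-1],[0,0,0,0,0,0,-1],[0,0,0,0,0,0,-1]],
  ],
)

```text
t: 9.3
tcp_pos: [0.4758, -0.155, 0.26]
tool_rot: [-0.0, 0.999, -0.047, 0.0]
wrist_force: [0.4, 0.9, -0.3]
grip_width: 0.0
```

```bash
python3 look.py pics/after2.png
```

```text
9.3 [ 0.47580873 -0.15502298  0.26001356] [ 0.40300057  0.91194125 -0.33512976]
```

View pics/after2.png

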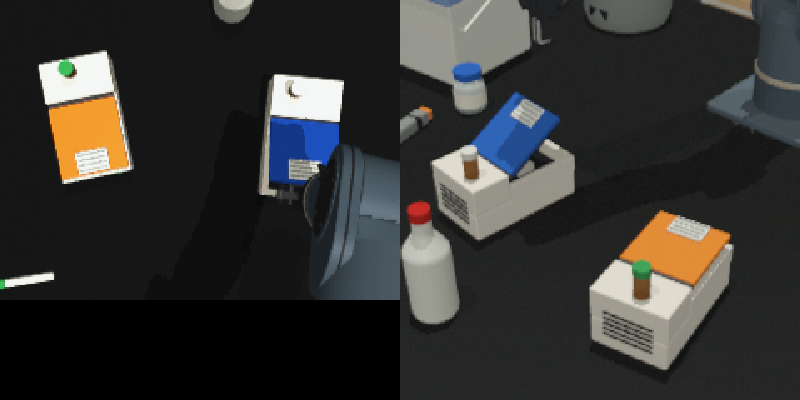

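Three seconds later the picture is the same: blue hatch open with its free edge at about (520, 95), orange hatch shut, and both vials standing.

```bash
python3 -c "
from bench import manip
print(manip.finish_job())"
```

```text
the job is handed in; nothing more can be done
None
```

The blue hatch is open and stayed open. I pressed its thumb pad once with shut fingertips, about 7 mm deep, with about 3.5 N measured at most. I then drew the fingers straight up and slightly back, and the hatch popped.

- **Hold:** I kept the fingers more than 80 mm above the hatch for about 3 s. The camera views before and after the hold look the same.
- **Everything else:** The orange hatch is shut and both vials are standing. The wrist force is back to noise level, so the robot is touching nothing. I handed the job in at about 9.4 s. My last pictures were cropped to the two readers, so I did not recheck every loose object. The arm's path stayed well above all of them.
- **Disagreement:** The two cameras placed the pad about 7 mm apart in x, at 0.493 m and 0.500 m. I aimed at 0.495 m, which falls on the 34 mm pad either way.

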